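Snap the retaining clip onto a mould's pivot pin

ROBOT

A 6-joint arm with a two-finger parallel gripper is mounted at the origin on the work surface. World frame = base frame: x ahead of the robot, y to its left, z up, the work surface at z = 0. Lengths are in mm, angles in degrees, forces in N, time in s.
With the tool pointing down it reaches from about 275 to 1000 mm from the base axis. Payload 8.4 kg.
Tool frame: the origin (TCP) lies midway between the tips of the shut fingers; the grasp point (between the pads) lies 19 mm behind it; z points along the fingers, y is the line along which they close (so a half turn about z gives the same grasp; the last joint's range is limited). The gripper opens to 85 mm and grips with 20 to 120 N. Pads are 22 mm wide; open, the fingers measure 114 mm over their backs; the gripper's body (76 mm by 85 mm) begins 54 mm behind the grasp point. The pads swing forward as they close: fully open they stand 13 mm farther back than shut.
Start: joints at [-71.012, 20.225, 93.587, -0, 66.188, -0.138], TCP at [204.771, -590.506, 231.281] pointing down, gripper open.
Joint ranges: [-150.9, 150.9], [-52.94, 120.26], [3.33, 152.33], [-74.26, 254.26], [0, 154.13], [-172.89, 172.89]. Speed limits (degrees/s): [127.2, 127.2, 159.86, 180, 180, 180].

INTERFACE

Orientations are given as a 3x3 rotation matrix whose columns are the frame's x, y, z axes.
In Python, from workcell import robot gives the robot as it stands.
- The arm moves only by the tool send_rows, never from a script. Its argument "moves" is one flat list of numbers, 7 for each row, row after row: the shift along the world's x, y, z as a fraction of full scale, then the turn, a rotation vector about the world's x, y, z as a fraction of full scale, then the closure, from 0 (fully open) to 1 (shut). A call has 1 to 5 rows; each row shifts and turns the commanded pose from where the row before left it; what a row does not reach is not made up. Full scale, the value 1, is 40 mm for a shift and 6 degrees for a turn. A row lasts 1/12 s, in which the tool goes at most 41.7 mm and 7.16 degrees, less where a joint would pass 70% of its speed; a pose out of reach is approached as far as the arm can. A call with a number of a shift or a turn outside -1 to 1 is refused whole. A call with a gripper value outside its range is refused whole. The fingers move at their own pace and stop on an object; the grip force is fixed at half the most. Time passes only in rows, so rows that do not move let the fingers close. It gives the time, the measured TCP pose, the force, the opening and the grip force at its end, in the units of the state.
- robot.sense(): the state, without advancing time (a new reading comes with each control period).
- robot.capture(name): name is "side" or "top" or "wrist"; returns the picture (384x512x3 uint8, red, green, blue); there is no depth.
- robot.camera_params(name): a dict with "intrinsics" (3x3 intrinsics, pixels), "R" (3x3) and "t" (3): a world point X has camera coordinates R X + t. Camera axes: x right, y down, z forward; pixel columns grow to the right and rows downward; lengths in mm; the calibration is good to about 2 mm. A picture is of the moment at which its call begins: read the wrist's pose just before it. camera_params takes no time and is no camera call; for the wrist camera it gives the pose at the moment of the call.
- robot.finish_job(): hands the job in; it is judged then, once.
The state is a dict: "clock": time; "joint_positions": joint angles; "qd": joint speeds; "joint_efforts": joint torques, N m; "tool_pos": TCP position; "ee_rot": TCP orientation; "wrist_force": force on the tool from outside, world axes, zero at the start; "torque": the same for the moment, N m; "grip_width": finger opening in mm; "gripper_force": force on a finger pad.
Only numpy, scipy, OpenCV 4.12 (cv2) and the standard library are available. Lean on these libraries where they do the work, as an engineer would, in place of code of your own. Each camera call takes 0.05 s, during which the arm holds its last target. There are 200 camera calls.

TASK

Take the red-handled fork tool from its green pad and, touching the clip with nothing but the fork, push the brass split clip sideways along the mould's plate onto the groove of the steel pin until it snaps in and is fully home; finish with a firm push of about 15 N against the pin and never push harder than 25 N. Then stand the fork tool upright back on its green pad and let go. Do not bear down hard on the mould, and leave everything else on the bench where it is.

Things in the scene. Friction and masses are not known exactly. Their poses are not given: they have to be found in the camera images.
- mould: Fixed steel mould half, 220 (x) x 180 (y) x 45 mm, with a plate 200 x 120 x 8 mm centred on top. Clip and fork slide on the plate's level face, 53 mm above this origin (centre of the underside, bench height). x points to the pin's end. Guide pillars 18 mm across at x = 95, y = +-77 mm, tops 12 mm above the face.
- pin_axis (a point): On the axis of the upright steel pin, 2.5 mm above the plate's face, 50 mm from the mould's centre along its +x. Pin rigid and fixed: round groove 20 mm across from the face up to 7.5 mm, above it a head 26 mm across up to 22 mm. A clip may go on from any horizontal direction. Axes parallel to the mould's.
- clip: Loose brass split clip, 54 g, 5 mm thick, lying flat on the plate, mouth roughly towards the pin. Origin: underside, centre of the circle that embraces the groove; x points out of the mouth. Back bar x = -20 to -13 mm, y = +-20 mm; curved sprung arms reach to x = +12, y = +-18.5 mm, each spreads 3 mm in snapping. Lugs in the mouth at x = 8, y = +-9.6 mm, radius 2.5 mm.
- clip_centre (a point): Centre of the clip's circle, 2.5 mm above its underside; meets point pin_axis when home. Axes as the clip. Pushed along +x, its lugs meet the pin 16 mm short of home; resistance rises to about 4 to 12 N, fades over the last 9 mm, then climbs steeply when the back bar's pad (x = -10 mm) bottoms on the groove: home. Its arms draw it in only weakly, over the last few mm.
- clip_back (a point): Middle of the clip's straight back edge (40 mm wide), 20 mm behind its centre, 2.5 mm above its underside: where the fork pushes. Axes as the clip. Keep the fork 1 to 2 mm clear of the plate: rubbing on it adds several N to what the wrist feels, and more than 4 mm up it rides over the clip.
- fork: Loose fork tool, about 250 g, standing on its pad. Steel foot 9 mm thick, x = -22 to 30, y = +-28 mm. Red square handle 22 x 22 mm on the z axis, from 9 to 85 mm above the underside, sides along x and y. Origin at the underside below the handle; x points forward to the fork, z up.
- fork_face (a point): Middle of the fork's flat front face, which pushes the clip's back edge; 30 mm ahead (+x) of the fork's origin, 4.5 mm above the underside. Either side two tines (5 mm wide, inner faces at y = +-23 mm) reach 8 mm farther ahead and pass beside the clip's back bar with 3 mm play each. Axes as the fork.
- pad: Fixed green pad for the fork tool, 140 x 140 x 3 mm, on the bench; origin at the centre of its underside.
- hammer: Bystander: hammer with brass head, handle about 0.2 m long, lying on the bench. Leave alone.
- driver: Bystander: screwdriver lying on the bench. Leave alone.
- spray: Bystander: spray can 56 mm across, 150 mm tall, blue label. Leave alone.
- stones: Bystander: blue flat box of polishing stones 70 x 120 x 30 mm. Leave alone.
- washer: Bystander: steel washer 44 mm across, 28 mm hole, 5 mm thick (not the clip). Leave alone.
- crate: Bystander: blue open crate 130 x 170 x 50 mm. Leave alone.
- spare_pin: Bystander: plain upright steel pin 26 mm across, 50 mm tall (a spare, no groove). Leave alone.
Things that resemble listed ones, but are neither listed nor needed, are in the scene too. What is shaped like the fork but black or blue is not meant.

How it is judged:
By the outcome, as a careful person would: the job done as asked, in the order asked, and still so for the second after the job is handed in, with the robot touching nothing.
It also fails if it takes over 70 s, if anything falls off the work surface, if the arm or the gripper's body presses on something with over 40 N, if the wrist force passes 120 N, or if a joint passes its speed limit or range.

## Working session

There is one attempt and no reset: what is moved stays moved. The work goes in short steps, Python scripts to look and compute and a tool call to move; the robot and the scene stay as the last step left them, time stands still between calls to the robot, and variables do not carry over. Pictures are saved under pics/ and viewed, at most 13 in all, crops included, and the job is handed in when it is done.

Besides the shell and the picture viewer there is one more tool, called after "Call:" as name(argument=value, ...) on one line, values as JSON. send_rows: Moves the arm, as the interface text tells. Shift numbers are shares of 40 mm and turn numbers shares of 6 degrees, none past 1 either way. Its arguments: {"type":"object","properties":{"moves":{"type":"array"}},"required":["moves"]}

```bash
mkdir -p pics; ls
cat > h.py <<'E'
import numpy as np, cv2
from workcell import robot
def snap(cam,name,crop=None,scale=1):
    P=robot.camera_params(cam); im=robot.capture(cam)
    cv2.imwrite(f'pics/{name}_raw.png',im[:,:,::-1]); np.savez(f'pics/{name}.npz',K=P['intrinsics'],R=P['R'],t=P['t'])
    o=im[:,:,::-1]
    if crop: o=o[crop[1]:crop[3],crop[0]:crop[2]]
    o=cv2.resize(o,None,fx=scale,fy=scale,interpolation=cv2.INTER_CUBIC); cv2.imwrite(f'pics/{name}.png',o); return im
def cam(name):
    d=np.load(f'pics/{name}.npz'); return d['K'],d['R'],d['t']
def ray(name,uv,z):
    K,R,t=cam(name); c=-R.T@np.ravel(t); d=R.T@np.linalg.solve(np.array(K,float),[uv[0],uv[1],1]); return c+d*(z-c[2])/d[2]
def proj(name,X):
    K,R,t=cam(name); p=K@(R@np.array(X,float)+np.ravel(t)); return p[:2]/p[2]
E
python3 - <<'E'
from h import *
a=snap('top','t0');b=snap('side','s0')
cv2.imwrite('pics/t0b.png',cv2.resize(a[:,:,::-1],(800,600),interpolation=cv2.INTER_CUBIC))
for n in('t0','s0'):
    K,R,t=cam(n);print(n,K.round(1).tolist(),(-R.T@np.ravel(t)).round())
print(robot.sense())
E
```

```text
pics
t0 [[398.2, 0.0, 254.2], [0.0, 398.2, 188.4], [0.0, 0.0, 1.0]] [ 316.  -44. 1343.]
s0 [[444.5, 0.0, 264.7], [0.0, 444.5, 193.0], [0.0, 0.0, 1.0]] [-16. 855. 703.]
{'clock': 0.1, 'joint_positions': array([-7.10120769e+01,  2.02579941e+01,  9.36253826e+01,  1.22109900e-03,
        6.61887531e+01, -1.38913620e-01]), 'qd': array([ 0.02426289, -0.14227665, -0.00815815,  0.03193918,  0.0695605 ,
        0.00825637]), 'joint_efforts': array([-1.79255130e-04, -6.06358981e+01, -3.42819500e+01, -5.35158665e-05,
        3.86592495e-03, -4.29864272e-06]), 'tool_pos': array([ 204.63725776, -590.08625475,  230.63823641]), 'ee_rot': array([[ 9.44798371e-01,  3.27652079e-01, -3.91170130e-04],
       [ 3.27652312e-01, -9.44797613e-01,  1.19674509e-03],
       [ 2.25394123e-05, -1.25885061e-03, -9.99999207e-01]]), 'wrist_force': array([-0.13540685,  0.22270704, -1.15553644]), 'torque': array([-0.03515726,  0.06524317, -0.00435788]), 'gripper_force': 0.0, 'grip_width': 85.52268338557344}
```

View pics/t0b.png

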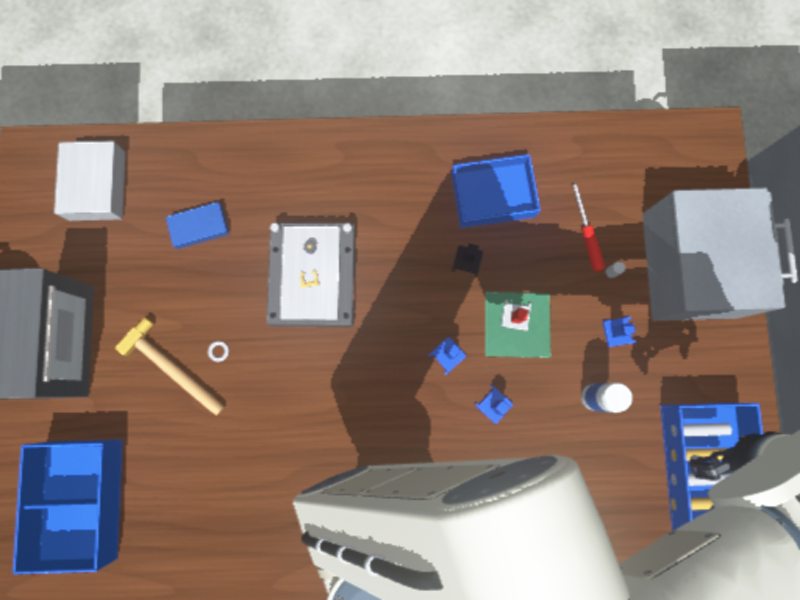

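View pics/s0.png

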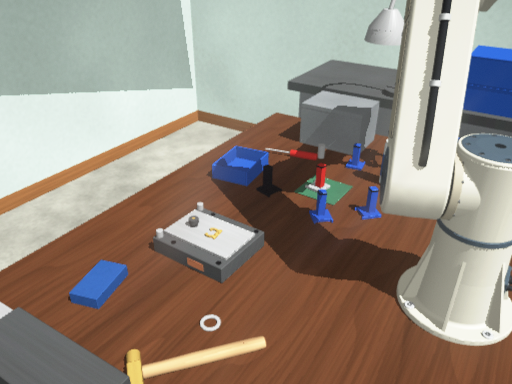

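The top view (800-px version) shows the mould at (311,272), pin at (310,245), clip at (310,278). The red fork stands at (517,316) on the green pad (517,325). The side view shows the same scene: fork at (320,175), mould at (210,240).

Run:
```python
from h import *
im=cv2.imread('pics/t0_raw.png'); hsv=cv2.cvtColor(im,cv2.COLOR_BGR2HSV)
def big(m,roi):
    mm=np.zeros_like(m);x0,y0,x1,y1=roi;mm[y0:y1,x0:x1]=m[y0:y1,x0:x1];return mm
g=big(cv2.inRange(hsv,(60,60,40),(95,255,255)),(290,170,370,245))
c=np.vstack(cv2.findContours(g,0,2)[0]);h=cv2.convexHull(c);r=cv2.minAreaRect(h);print('pad',r,[ray('t0',p,3).round(1)[:2].tolist() for p in cv2.boxPoints(r)],ray('t0',r[0],3).round(1))
rd=big(cv2.inRange(hsv,(0,150,80),(8,255,255))|cv2.inRange(hsv,(172,150,80),(180,255,255)),(310,185,350,215))
r=cv2.minAreaRect(np.vstack(cv2.findContours(rd,0,2)[0]));print('red',r,ray('t0',r[0],88).round(1))
w=big(cv2.inRange(hsv,(0,0,170),(180,50,255)),(315,188,350,215))
r=cv2.minAreaRect(np.vstack(cv2.findContours(w,0,2)[0]));print('foot',r,ray('t0',r[0],12).round(1))
p=big(cv2.inRange(hsv,(0,0,150),(180,50,255)),(178,142,222,207))
r=cv2.minAreaRect(max(cv2.findContours(p,0,2)[0],key=cv2.contourArea));print('plate',r,ray('t0',r[0],53).round(1),[ray('t0',q,53).round(1)[:2].tolist() for q in cv2.boxPoints(r)])
b=big(cv2.inRange(hsv,(15,100,100),(35,255,255)),(185,165,210,195))
r=cv2.minAreaRect(np.vstack(cv2.findContours(b,0,2)[0]));print('clip',r,ray('t0',r[0],58).round(1))
A=cv2.resize(im[180:220,305:350],None,fx=10,fy=10,interpolation=2);B=cv2.resize(im[140:210,175:225],None,fx=7.5,fy=7.5,interpolation=2)
H=525;o=np.zeros((H,A.shape[1]+300,3),np.uint8);o[:400,:450]=A
B=cv2.resize(im[140:210,178:218],(300,525),interpolation=2);o[:,450:]=B;cv2.imwrite('pics/c0.png',o)
```

```text
pad ((331.0, 207.5), (41.0, 40.0), 90.0) [[531.4, -240.7], [527.5, -377.0], [388.4, -367.7], [392.1, -233.7]] [ 459.3 -304.8    3. ]
red ((332.0, 201.5), (7.0, 8.0), 90.0) [ 469.2 -292.6   88. ]
foot ((329.77996826171875, 201.5399932861328), (17.253406524658203, 17.5362491607666), 8.130102157592773) [ 478.6 -300.1   12. ]
plate ((198.13294982910156, 174.0435791015625), (38.08722686767578, 61.339263916015625), 2.2025980949401855) [577.2 136.9  53. ] [[479.6, 203.4], [685.9, 196.0], [677.2, 68.8], [471.3, 79.2]]
clip ((197.5, 178.5), (7.0, 9.0), 90.0) [561.3 138.3  58. ]
```

View pics/c0.png

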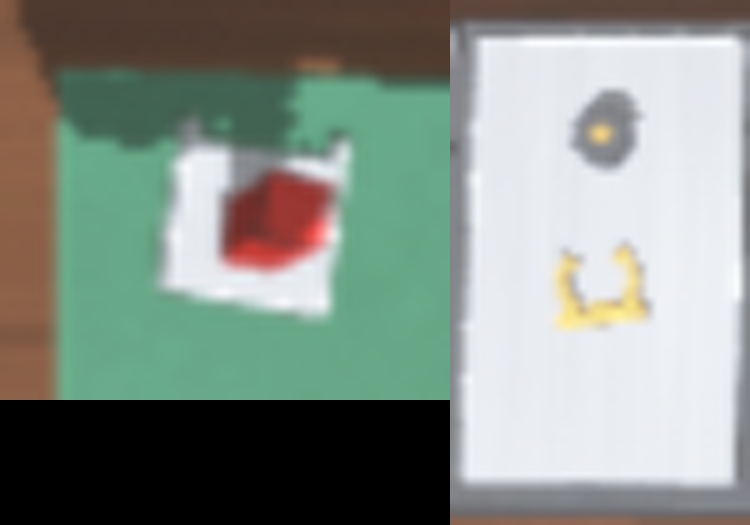

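Call:
send_rows(moves=[0.66,0.73,0,0,0,1,0,0.66,0.73,0,0,0,1,0,0.66,0.73,0,0,0,1,0,0.66,0.73,0,0,0,1,0,0.66,0.73,0,0,0,1,0])

```text
clock: 0.52
tool_pos: [337.4, -442.9, 231.0]
ee_rot: [[0.651, 0.759, -0.0], [0.759, -0.651, 0.0], [0.0, -0.0, -1.0]]
wrist_force: [0.3, -0.0, 0.2]
grip_width: 85.3
gripper_force: 0.0
```

Call:
send_rows(moves=[0.66,0.73,0,0,0,1,0,0.66,0.73,0,0,0,1,0,0.66,0.73,0,0,0,1,0,0.66,0.73,0,0,0,1,0,0.66,0.73,0,0,0,1,0])

```text
clock: 0.93
tool_pos: [469.6, -296.7, 231.1]
ee_rot: [[0.184, 0.983, -0.0], [0.983, -0.184, 0.0], [0.0, -0.0, -1.0]]
wrist_force: [0.6, -0.7, 0.8]
grip_width: 85.7
gripper_force: 0.0
```

Call:
send_rows(moves=[0,0,0,0,0,0.5,0,0,0,0,0,0,0,0])

```text
clock: 1.1
tool_pos: [469.9, -296.6, 230.9]
ee_rot: [[0.131, 0.991, -0.0], [0.991, -0.131, 0.0], [0.0, -0.001, -1.0]]
wrist_force: [-0.3, 0.3, -0.0]
grip_width: 85.3
gripper_force: 0.0
```

Run:
```python
from h import *
s=robot.sense();print(s['clock'],s['tool_pos'].round(1),s['ee_rot'].round(3).tolist(),s['joint_positions'].round(1))
snap('wrist','w1',None,1.25)
K,R,t=cam('w1');print((-R.T@np.ravel(t)).round(1),R.round(3).tolist(),K.round(0).tolist())
```

```text
1.1 [ 469.9 -296.6  230.9] [[0.131, 0.991, -0.0], [0.991, -0.131, 0.0], [0.0, -0.001, -1.0]] [-32.4  14.1 102.2   0.   63.8 -24.9]
[ 478.8 -220.1  373.8] [[0.991, -0.131, -0.0], [-0.125, -0.946, 0.299], [-0.04, -0.297, -0.954]] [[285.0, 0.0, 255.0], [0.0, 285.0, 194.0], [0.0, 0.0, 1.0]]
```

View pics/w1.png

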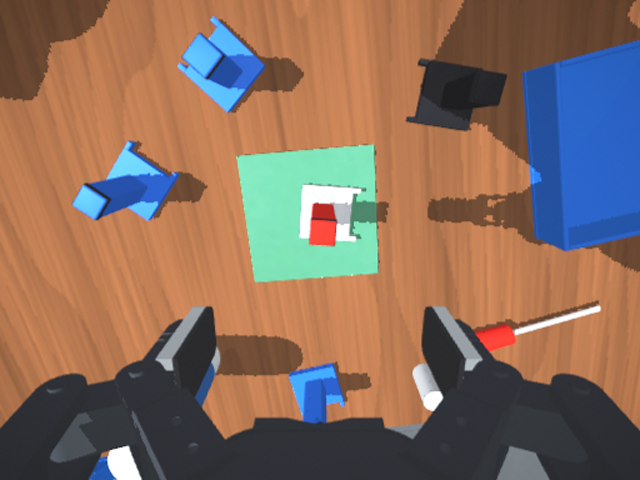

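Wrist view: fork's handle top is at (323,232), the foot at (330,212), tines pointing right (world +x); the tool is roughly aligned with it.

Run:
```python
from h import *
im=cv2.imread('pics/w1_raw.png'); hsv=cv2.cvtColor(im,cv2.COLOR_BGR2HSV)
red=cv2.inRange(hsv,(0,150,60),(8,255,255))|cv2.inRange(hsv,(172,150,60),(180,255,255))
red[:, :230]=0;red[:,300:]=0;red[210:]=0
v=hsv[:,:,2][red>0];print(np.percentile(v,[5,25,50,75,95]))
top=red&cv2.inRange(hsv[:,:,2],205,255)
r=cv2.minAreaRect(np.vstack(cv2.findContours(top,0,2)[0]));print(r)
P=np.array([ray('w1',q,88)[:2] for q in cv2.boxPoints(r)]);print(P.round(1).tolist(),P.mean(0))
w=cv2.inRange(hsv,(0,0,150),(180,60,255));w[:,:230]=0;w[:,300:]=0;w[:140]=0;w[200:]=0
# back edge & side edges
ys,xs=np.nonzero(w);print(xs.min(),xs.max(),ys.min(),ys.max())
E_=[]
for y in range(ys.min()+4,ys.max()-3): E_.append(ray('w1',(xs[ys==y].min()-.5,y),12)[:2])
E_=np.array(E_);f=cv2.fitLine(E_.astype(np.float32),cv2.DIST_HUBER,0,.01,.01).ravel();print('back edge dir',np.degrees(np.arctan2(f[1],f[0])),f[2:])
c=cv2.minAreaRect(np.array([ray('w1',p,12)[:2] for p in np.argwhere(w>0)[:,::-1]],np.float32));print('foot',c)
```

```text
[181. 182. 255. 255. 255.]
((258.4262390136719, 180.81146240234375), (19.646255493164062, 29.967330932617188), 5.19442892074585)
[[459.1, -309.0], [466.3, -277.8], [485.8, -282.3], [479.2, -313.7]] [ 472.59334239 -295.69901716]
239 288 147 196
back edge dir 79.31095 [ 449.02512 -298.88156]
foot ((478.1204833984375, -305.8592529296875), (64.84442901611328, 59.88825225830078), 78.45184326171875)
```

Run:
```python
from h import *
for p in [(248,175.5),(269,175.5),(268,196),(248,196),(258.4,185.6)]: print(ray('w1',p,88).round(1))
```

```text
[ 462.7 -288.4   88. ]
[ 484.2 -291.3   88. ]
[ 480.5 -313.2   88. ]
[ 459.6 -310.4   88. ]
[ 472.  -300.5   88. ]
```

Call:
send_rows(moves=[0.05,-0.1,-0.86,0,0,-0.4,0,0,0,-0.86,0,0,0,0,0,0,-0.86,0,0,0,0,0,0,-0.86,0,0,0,0,0,0,-0.86,0,0,0,0])

```text
clock: 1.57
tool_pos: [469.6, -303.7, 57.9]
ee_rot: [[0.183, 0.983, 0.0], [0.983, -0.183, -0.0], [-0.0, 0.0, -1.0]]
wrist_force: [-0.1, -1.0, 0.5]
grip_width: 85.4
gripper_force: 0.0
```

Call:
send_rows(moves=[0,0,-0.7,0,0,0,0,0,0,-0.2,0,0,0,0,0,0,0,0,0,0,0.3,0,0,0,0,0,0,0.6,0,0,0,0,0,0,1])

```text
clock: 1.98
tool_pos: [471.6, -303.6, 25.0]
ee_rot: [[0.18, 0.984, 0.002], [0.984, -0.18, -0.001], [-0.001, 0.002, -1.0]]
wrist_force: [-0.3, -0.2, -0.7]
grip_width: 51.3
gripper_force: 0.0
```

Call:
send_rows(moves=[0,0,0,0,0,0,1,0,0,0,0,0,0,1,0,0,0,0,0,0,1,0,0,0,0,0,0,1,0,0,0,0,0,0,1])

```text
clock: 2.4
tool_pos: [471.6, -303.2, 24.9]
ee_rot: [[0.178, 0.984, 0.002], [0.984, -0.178, -0.002], [-0.001, 0.002, -1.0]]
wrist_force: [-1.3, -1.3, 8.0]
grip_width: 21.4
gripper_force: 50.2
```

Call:
send_rows(moves=[0,0,0,0,0,0,1,0,0,0,0,0,0,1,0,0,0,0,0,0,1])

```text
clock: 2.65
tool_pos: [471.6, -303.2, 24.9]
ee_rot: [[0.178, 0.984, 0.002], [0.984, -0.178, -0.002], [-0.001, 0.002, -1.0]]
wrist_force: [-1.3, -1.4, 7.6]
grip_width: 21.5
gripper_force: 50.2
```

Call:
send_rows(moves=[0,0,0.2,0,0,0,1,0,0,0.6,0,0,0,1,0,0,0.8,0,0,0,1,0,0,0.9,0,0,0,1,0,0,0.75,0,0,0,1])

```text
clock: 3.07
tool_pos: [470.7, -302.3, 155.9]
ee_rot: [[0.178, 0.984, 0.001], [0.984, -0.178, -0.0], [-0.0, 0.001, -1.0]]
wrist_force: [0.9, -1.7, -2.9]
grip_width: 21.4
gripper_force: 50.3
```

Call:
send_rows(moves=[0,0.6,0,0,0,0.34,1,0,0.9,0,0,0,0.34,1,0,0.95,0,0,0,0.34,1,0,0.95,0,0,0,0.34,1,0,0.95,0,0,0,0.34,1])

```text
clock: 3.48
tool_pos: [470.2, -126.9, 154.1]
ee_rot: [[0.0, 1.0, 0.001], [1.0, -0.0, -0.0], [-0.0, 0.001, -1.0]]
wrist_force: [0.5, -0.1, -1.9]
grip_width: 21.4
gripper_force: 50.4
```

Call:
send_rows(moves=[0,0.95,0,0,0,0,1,0,0.95,0,0,0,0,1,0,0.95,0,0,0,0,1,0,0.95,0,0,0,0,1,0,0.95,0,0,0,0,1])

```text
clock: 3.9
tool_pos: [470.2, 63.4, 154.1]
ee_rot: [[0.001, 1.0, 0.001], [1.0, -0.001, 0.0], [0.0, 0.001, -1.0]]
wrist_force: [1.7, 0.0, -3.1]
grip_width: 21.5
gripper_force: 50.4
```

Call:
send_rows(moves=[0.3,0.9,0,0,0,0,1,0.2,0.6,0,0,0,0,1,0,0.4,0,0,0,0,1,0,0,0,0,0,0,1,0,0,0,0,0,0,1])

```text
clock: 4.32
tool_pos: [490.4, 138.1, 153.7]
ee_rot: [[-0.001, 1.0, -0.0], [1.0, 0.001, -0.0], [-0.0, -0.0, -1.0]]
wrist_force: [-0.5, -1.0, -1.8]
grip_width: 21.7
gripper_force: 50.5
```

Run:
```python
from h import *
s=robot.sense();print(s['clock'],s['tool_pos'].round(1),s['ee_rot'].round(3).tolist(),s['joint_positions'].round(1),s['wrist_force'])
snap('wrist','w2',None,1.25)
K,R,t=cam('w2');print((-R.T@np.ravel(t)).round(1))
```

```text
4.3167 [490.4 138.1 153.7] [[-0.001, 1.0, -0.0], [1.0, 0.001, -0.0], [-0.0, -0.0, -1.0]] [ 15.6  15.4 111.8  -0.   52.8  15.5] [-0.52095446 -0.97493333 -1.80428563]
[489.2 215.4 296.4]
```

View pics/w2.png

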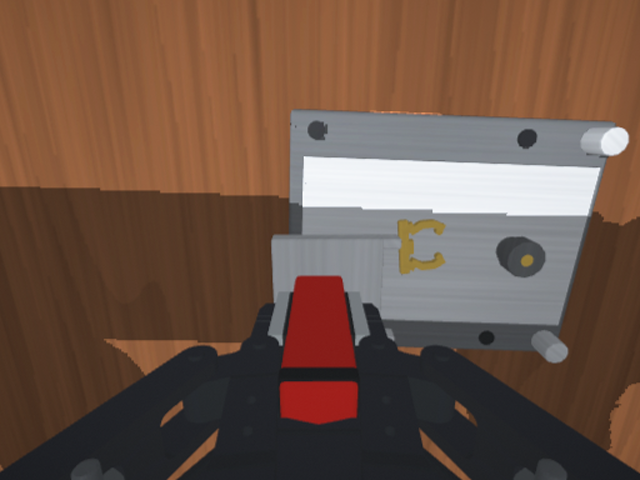

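Wrist view (640 px): clip's back edge at column ~401, rows 222–272, mouth to the right; pin dot at (527,261); the fork's front face is at column ~383 and its far tine at (393,240).

```bash
cat > m.py <<'E'
from h import *
def clip(n):
    im=cv2.imread(f'pics/{n}_raw.png'); hsv=cv2.cvtColor(im,cv2.COLOR_BGR2HSV)
    m=cv2.inRange(hsv,(18,120,60),(35,255,255))
    cs=[c for c in cv2.findContours(m,0,cv2.CHAIN_APPROX_NONE)[0] if cv2.contourArea(c)>3]
    return im,hsv,m,cs
E
python3 - <<'E'
from m import *
im,hsv,m,cs=clip('w2')
for c in cs:
    print(cv2.boundingRect(c),cv2.contourArea(c))
c=[c for c in cs if 300<c[:,0,0].mean()<370 and 160<c[:,0,1].mean()<230];c=max(c,key=cv2.contourArea)
W=np.array([ray('w2',p,58)[:2] for p in c.reshape(-1,2)],np.float32)
r=cv2.minAreaRect(W);print('clip rect',r,cv2.boxPoints(r).round(1).tolist())
# back edge
y=c[:,0,1];B=np.array([ray('w2',(c[y==v][:,0,0].min(),v),58)[:2] for v in range(y.min()+5,y.max()-4)],np.float32)
f=cv2.fitLine(B,cv2.DIST_HUBER,0,.01,.01).ravel();print('back',np.degrees(np.arctan2(f[1],f[0])),f[2:], 'y range',W[:,1].min(),W[:,1].max())
pc=[c for c in cs if 400<c[:,0,0].mean()<440 and 195<c[:,0,1].mean()<220]
for q in pc: print('pin dot',q.reshape(-1,2).mean(0),ray('w2',q.reshape(-1,2).mean(0),75).round(1))
# dark pin top
g=cv2.cvtColor(im,cv2.COLOR_BGR2GRAY);print(g[180:230:3,390:445:3])
E
```

```text
(417, 204, 9, 9) 53.0
(319, 176, 37, 43) 635.5
clip rect ((561.7177124023438, 138.276611328125), (31.29648780822754, 39.15776824951172), 5.772218227386475) [[544.2000122070312, 156.1999969482422], [548.0999755859375, 117.19999694824219], [579.2999877929688, 120.4000015258789], [575.2999877929688, 159.3000030517578]]
back -85.07519 [546.7352  135.34111] y range 117.66972 156.56828
pin dot [421.33333333 208.        ] [627.  133.6  75. ]
[[142 142 142 143 142 141 141 141 140 140 140 138 138 137 136 136 135 135
  134]
 [136 136 136 135 136 136 136 136 136 135 136 135 136 136 135 137 137 136
  136]
 [138 137 137 136 136 135 134 134 134 134 132 133 133 132 132 132 131 130
  130]
 [144 143 144 144 144 123 100 105  96  88 124 140 139 139 138 138 137 136
  136]
 [139 138 138 138  74  62  62  62  61  62  62  70 123 138 139 139 139 139
  139]
 [143 142 142  68  60  61  61  63  61  74  75  77  75  76 133 137 137 137
  137]
 [141 141 141  59  58  61  60  69  74  74  74  77  75  73  72 141 141 140
  140]
 [143 143 115  58  59  60  63  73  73  73  76  77  74  73  73  84 135 134
  134]
 [144 143 144  56  58  59  74  73  74  74 111 118  75  73  73  74 140 139
  139]
 [139 138 138  66  58  59  75  72  75 112 125 125 104  72  72  74 136 136
  135]
 [142 142 142 108  58  61  74  71  74 117 122 123  84  71  72 106 137 137
  136]
 [140 139 140 138  95  56  73  73  73  74  91  76  73  72  74 136 137 138
  138]
 [139 139 139 139 139 109  70  73  74  74  75  73  73  72 121 135 135 135
  134]
 [139 139 138 138 138 138 132  71  74  75  75  73  71 135 137 136 136 136
  135]
 [143 141 141 141 140 139 139 139 134 125 123 136 137 137 136 137 136 135
  135]
 [143 143 143 142 141 140 140 139 139 139 139 138 138 137 138 137 138 137
  137]
 [144 143 142 143 142 142 142 141 141 140 140 140 140 139 138 138 138 136
  136]]
```

Run:
```python
import cv2,numpy as np
im=cv2.imread('pics/w2_raw.png')[115:280,210:450];cv2.imwrite('pics/c2.png',cv2.resize(im,None,fx=3.3,fy=3.3,interpolation=cv2.INTER_LINEAR))
```

```text
(no output)
```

View pics/c2.png

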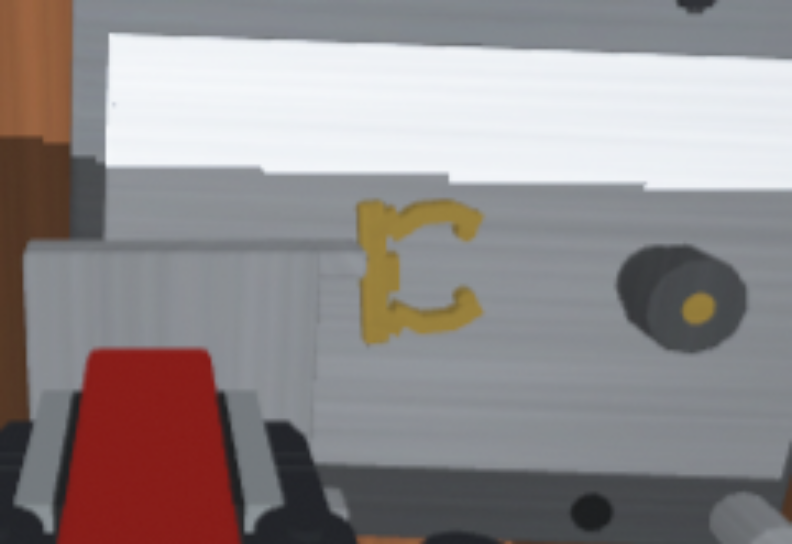

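Crop: fork foot's far edge at rows ~240–250, front face column ~318, far tine tip (365,265), clip between (360,200) and (480,340), pin head centre (698,305).

Run:
```python
from h import *
U=lambda x,y:(x/3.3+210-.35,y/3.3+115-.35)
for n,p in dict(farback=(25,252),farfront=(320,249),farback2=(27,241),tip2=(362,242),tipfar=(366,252),tipnear=(366,276),face1=(319,276),face2=(316,455)).items():
    print(n,ray('w2',U(*p),140.8).round(1),ray('w2',U(*p),131.8).round(1))
# mould yaw: plate far edge
print(ray('w2',U(108,34),53),ray('w2',U(790,59),53))
```

```text
farback [467.8 168.2 140.8] [466.6 165.4 131.8]
farfront [518.8 168.7 140.8] [520.5 166.  131.8]
farback2 [468.2 170.2 140.8] [467.  167.5 131.8]
tip2 [526.  170.  140.8] [528.1 167.4 131.8]
tipfar [526.8 168.2 140.8] [528.9 165.5 131.8]
tipnear [527.1 163.8 140.8] [529.3 160.8 131.8]
face1 [518.9 163.8 140.8] [520.6 160.8 131.8]
face2 [520.2 128.9 140.8] [522.  123.9 131.8]
[478.94377428 198.96568002  53.        ] [652.14982913 192.82928681  53.        ]
```

Call:
send_rows(moves=[0.25,-0.04,-0.4,0,0,-0.45,1,0,0,-0.6,0,0,0,1,0,0,-0.5,0,0,0,1,0,0,-0.3,0,0,0,1,0,0,0,0,0,0,1])

```text
clock: 4.78
tool_pos: [498.7, 134.0, 79.1]
ee_rot: [[0.05, 0.999, -0.005], [0.999, -0.05, -0.001], [-0.002, -0.005, -1.0]]
wrist_force: [-0.9, -1.0, -2.4]
grip_width: 21.5
gripper_force: 50.5
```

Call:
send_rows(moves=[0,0,0,0,0,0,1,0,0,0,0,0,0,1])

```text
clock: 4.95
tool_pos: [501.3, 135.3, 82.2]
ee_rot: [[0.049, 0.999, 0.001], [0.999, -0.049, 0.0], [0.0, 0.001, -1.0]]
wrist_force: [0.2, -0.3, -2.4]
grip_width: 21.5
gripper_force: 50.5
```

Call:
send_rows(moves=[0,0,-0.04,0,0,0,1,0,0,0,0,0,0,1,0,0,0,0,0,0,1])

```text
clock: 5.2
tool_pos: [501.2, 135.9, 80.4]
ee_rot: [[0.048, 0.999, 0.001], [0.999, -0.048, 0.0], [0.0, 0.001, -1.0]]
wrist_force: [0.6, 0.2, -2.2]
grip_width: 21.9
gripper_force: 50.5
```

Run:
```python
from h import *
s=robot.sense();print(s['clock'],s['tool_pos'].round(1),s['ee_rot'].round(3).tolist(),s['wrist_force'])
snap('wrist','w3');im=cv2.imread('pics/w3_raw.png')[120:320,200:440]
cv2.imwrite('pics/c3.png',cv2.resize(im,None,fx=3,fy=3,interpolation=cv2.INTER_LINEAR))
```

```text
5.2 [501.2 135.9  80.4] [[0.048, 0.999, 0.001], [0.999, -0.048, 0.0], [0.0, 0.001, -1.0]] [ 0.59225791  0.20420578 -2.21137074]
```

View pics/c3.png

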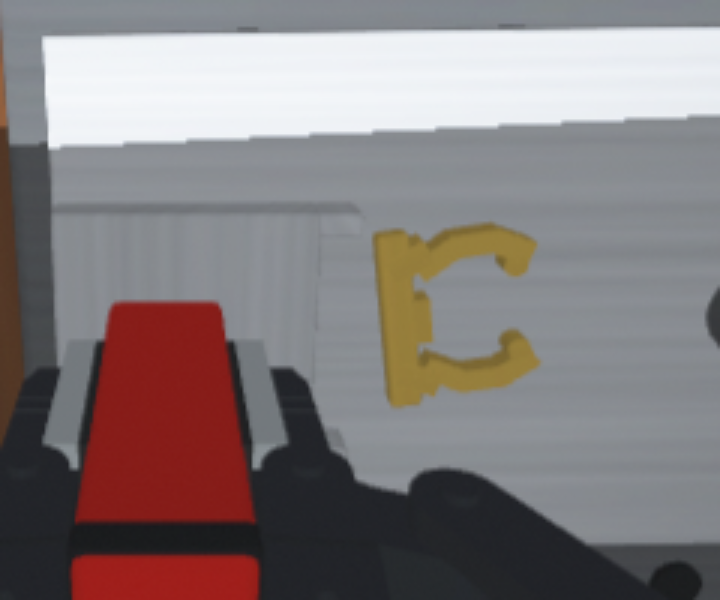

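Close view: clip back edge from (375,235) to (390,405); upper tine inner edge at (358,236), lower tine around (335,435).

Run:
```python
from m import *
U=lambda x,y:(x/3+200-.33,y/3+120-.33)
zt=80.4-21.9+9
for n,p,z in [('tine_in_tip',(358,237),zt),('tine_out_tip',(352,212),zt),('face_top',(319,237),zt),('foot_back',(56,213),zt),('low_tine_in',(330,428),zt),('face_mid',(315,370),zt),('plate',(45,37),53)]:
    print(n,ray('w3',U(*p),z).round(1))
im,hsv,m,cs=clip('w3');c=max(cs,key=cv2.contourArea)
r=cv2.minAreaRect(np.array([ray('w3',p,58)[:2] for p in c.reshape(-1,2)],np.float32));print(r,cv2.boxPoints(r).round(1).tolist())
```

```text
tine_in_tip [538.2 159.6  67.5]
tine_out_tip [537.  164.7  67.5]
face_top [530.7 159.9  67.5]
foot_back [480.8 167.2  67.5]
low_tine_in [533.2 118.2  67.5]
face_mid [530.1 131.7  67.5]
plate [479.6 198.8  53. ]
((561.7650756835938, 138.61642456054688), (32.289634704589844, 39.82607650756836), 6.154301643371582) [[543.5999755859375, 156.6999969482422], [547.7999877929688, 117.0999984741211], [580.0, 120.5], [575.7000122070312, 160.10000610351562]]
```

Call:
send_rows(moves=[0,0.02,-0.06,0,0,0,1,0,0,0,0,0,0,1,0,0,-0.04,0,0,0,1,0,0,0,0,0,0,1,0,0,0,0,0,0,1])

```text
clock: 5.67
tool_pos: [500.6, 136.7, 75.5]
ee_rot: [[0.048, 0.999, -0.0], [0.999, -0.048, -0.0], [-0.0, -0.0, -1.0]]
wrist_force: [0.3, 0.4, -1.9]
grip_width: 21.6
gripper_force: 50.5
```

Call:
send_rows(moves=[0,0,-0.02,0,0,0,1,0,0,0,0,0,0,1,0,0,0,0,0,0,1])

```text
clock: 5.92
tool_pos: [500.8, 136.7, 74.9]
ee_rot: [[0.048, 0.999, 0.0], [0.999, -0.048, 0.0], [0.0, 0.0, -1.0]]
wrist_force: [0.1, -0.1, -2.0]
grip_width: 20.9
gripper_force: 50.6
```

Call:
send_rows(moves=[0,0,-0.02,0,0,0,1,0,0,0,0,0,0,1,0,0,0,0,0,0,1])

```text
clock: 6.17
tool_pos: [500.8, 136.7, 74.8]
ee_rot: [[0.048, 0.999, 0.0], [0.999, -0.048, 0.0], [0.0, 0.0, -1.0]]
wrist_force: [-2.5, -0.3, 8.2]
grip_width: 21.6
gripper_force: 52.0
```

Call:
send_rows(moves=[0,0,0.055,0,0,0,1,0,0,0,0,0,0,1,0.2,-0.009,0,0,0,0,1,0.1,-0.004,0,0,0,0,1,0.1,-0.004,0,0,0,0,1])

```text
clock: 6.58
tool_pos: [517.6, 136.1, 76.2]
ee_rot: [[0.048, 0.999, 0.0], [0.999, -0.048, 0.0], [0.0, 0.0, -1.0]]
wrist_force: [0.2, -0.1, -2.2]
grip_width: 21.3
gripper_force: 50.6
```

Call:
send_rows(moves=[0.1,-0.004,0,0,0,0,1,0.1,-0.005,0,0,0,0,1,0.1,-0.004,0,0,0,0,1,0.1,-0.005,0,0,0,0,1,0.1,-0.004,0,0,0,0,1])

```text
clock: 7.0
tool_pos: [537.1, 135.1, 76.2]
ee_rot: [[0.048, 0.999, -0.0], [0.999, -0.048, -0.0], [-0.0, -0.0, -1.0]]
wrist_force: [0.5, -0.7, -2.5]
grip_width: 21.3
gripper_force: 50.6
```

Call:
send_rows(moves=[0.1,-0.004,0,0,0,0,1,0.1,-0.005,0,0,0,0,1,0,0,0,0,0,0,1,0,0,0,0,0,0,1])

```text
clock: 7.33
tool_pos: [545.0, 134.8, 76.3]
ee_rot: [[0.049, 0.999, 0.0], [0.999, -0.049, 0.0], [0.0, 0.0, -1.0]]
wrist_force: [0.7, 0.2, -2.3]
grip_width: 21.4
gripper_force: 50.6
```

Run:
```python
from m import *
s=robot.sense();print(s['clock'],s['tool_pos'].round(1),s['ee_rot'].round(3).tolist(),s['wrist_force'])
snap('wrist','w4');im,hsv,m,cs=clip('w4');cs=sorted(cs,key=cv2.contourArea)
for c in cs[-3:]:
    r=cv2.minAreaRect(np.array([ray('w4',p,58)[:2] for p in c.reshape(-1,2)],np.float32));print(cv2.contourArea(c),r,'at75',ray('w4',c.reshape(-1,2).mean(0),75))
cv2.imwrite('pics/c4.png',cv2.resize(im[120:320,200:440],None,fx=3,fy=3,interpolation=cv2.INTER_LINEAR))
```

```text
7.3333 [545.  134.8  76.3] [[0.049, 0.999, 0.0], [0.999, -0.049, 0.0], [0.0, 0.0, -1.0]] [ 0.65353807  0.19196405 -2.29558179]
121.0 ((636.0451049804688, 124.43452453613281), (8.057316780090332, 8.533120155334473), 6.405961513519287) at75 [626.9569584 133.5742483  75.       ]
1424.5 ((590.9454956054688, 135.04483032226562), (39.12322235107422, 31.8394832611084), 86.77735137939453) at75 [584.28133326 143.77659478  75.        ]
```

View pics/c4.png

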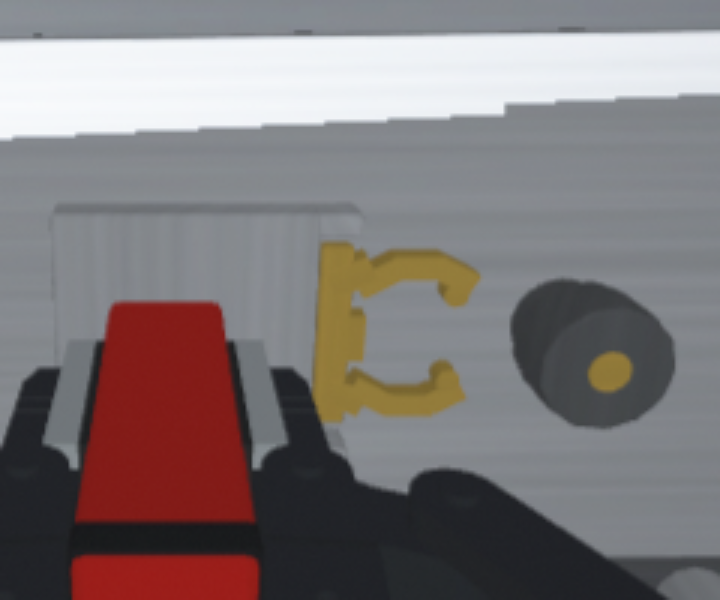

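Clip is flush on the fork, back edge (325,245)–(320,420), aimed at the pin (610,372). Continue.

Call:
send_rows(moves=[0.1,-0.004,0,0,0,0,1,0.1,-0.004,0,0,0,0,1,0.1,-0.004,0,0,0,0,1,0.1,-0.004,0,0,0,0,1,0,0,0,0,0,0,1])

```text
clock: 7.8
tool_pos: [561.8, 134.2, 76.4]
ee_rot: [[0.048, 0.999, 0.001], [0.999, -0.048, 0.0], [0.0, 0.001, -1.0]]
wrist_force: [-0.2, 0.1, -2.4]
grip_width: 21.9
gripper_force: 50.7
```

Call:
send_rows(moves=[0.05,-0.002,0,0,0,0,1,0.05,-0.002,0,0,0,0,1,0,0,0,0,0,0,1,0,0,0,0,0,0,1])

```text
clock: 8.13
tool_pos: [564.4, 134.0, 76.1]
ee_rot: [[0.048, 0.999, -0.001], [0.999, -0.048, -0.0], [-0.0, -0.001, -1.0]]
wrist_force: [-2.2, 1.2, -2.4]
grip_width: 21.4
gripper_force: 50.9
```

Call:
send_rows(moves=[0.05,-0.002,0,0,0,0,1,0.05,-0.002,0,0,0,0,1,0,0,0,0,0,0,1,0,0,0,0,0,0,1])

```text
clock: 8.47
tool_pos: [568.3, 133.9, 76.1]
ee_rot: [[0.048, 0.999, -0.001], [0.999, -0.048, -0.0], [-0.0, -0.001, -1.0]]
wrist_force: [-2.9, 1.2, -2.0]
grip_width: 21.5
gripper_force: 50.9
```

Call:
send_rows(moves=[0.05,-0.002,0,0,0,0,1,0,0,0,0,0,0,1,0,0,0,0,0,0,1])

```text
clock: 8.72
tool_pos: [571.5, 133.8, 76.5]
ee_rot: [[0.048, 0.999, 0.001], [0.999, -0.048, 0.0], [0.0, 0.001, -1.0]]
wrist_force: [-1.5, 1.0, -2.8]
grip_width: 21.5
gripper_force: 50.7
```

Call:
send_rows(moves=[0.05,-0.002,0,0,0,0,1,0,0,0,0,0,0,1,0,0,0,0,0,0,1])

```text
clock: 8.97
tool_pos: [573.7, 133.6, 76.6]
ee_rot: [[0.048, 0.999, 0.002], [0.999, -0.048, 0.0], [0.0, 0.002, -1.0]]
wrist_force: [0.6, 0.8, -2.1]
grip_width: 21.6
gripper_force: 50.7
```

Call:
send_rows(moves=[0.05,-0.002,0,0,0,0,1,0,0,0,0,0,0,1,0,0,0,0,0,0,1])

```text
clock: 9.22
tool_pos: [575.2, 133.6, 76.4]
ee_rot: [[0.048, 0.999, 0.001], [0.999, -0.048, 0.0], [0.0, 0.001, -1.0]]
wrist_force: [-0.5, -0.4, -2.7]
grip_width: 21.6
gripper_force: 50.8
```

Call:
send_rows(moves=[0.025,-0.001,0,0,0,0,1,0,0,0,0,0,0,1,0,0,0,0,0,0,1])

```text
clock: 9.47
tool_pos: [575.9, 133.5, 76.3]
ee_rot: [[0.048, 0.999, 0.0], [0.999, -0.048, -0.0], [0.0, 0.0, -1.0]]
wrist_force: [-0.2, 0.3, -2.0]
grip_width: 21.5
gripper_force: 50.7
```

Call:
send_rows(moves=[0.02,-0.001,0,0,0,0,1,0,0,0,0,0,0,1,0,0,0,0,0,0,1])

```text
clock: 9.72
tool_pos: [576.6, 133.5, 76.3]
ee_rot: [[0.048, 0.999, 0.0], [0.999, -0.048, 0.0], [0.0, 0.0, -1.0]]
wrist_force: [0.4, 0.7, -2.6]
grip_width: 21.5
gripper_force: 50.7
```

Call:
send_rows(moves=[0.015,-0.001,0,0,0,0,1,0,0,0,0,0,0,1,0,0,0,0,0,0,1])

```text
clock: 9.97
tool_pos: [577.2, 133.5, 76.3]
ee_rot: [[0.048, 0.999, 0.0], [0.999, -0.048, 0.0], [0.0, 0.0, -1.0]]
wrist_force: [0.0, -0.4, -1.7]
grip_width: 21.2
gripper_force: 50.7
```

Call:
send_rows(moves=[0.012,0,0,0,0,0,1,0,0,0,0,0,0,1,0,0,0,0,0,0,1])

```text
clock: 10.22
tool_pos: [577.7, 133.5, 76.3]
ee_rot: [[0.048, 0.999, 0.0], [0.999, -0.048, 0.0], [0.0, 0.0, -1.0]]
wrist_force: [-0.9, 0.1, -1.9]
grip_width: 21.6
gripper_force: 50.7
```

Call:
send_rows(moves=[0.012,0,0,0,0,0,1,0,0,0,0,0,0,1,0,0,0,0,0,0,1])

```text
clock: 10.47
tool_pos: [577.9, 133.4, 76.2]
ee_rot: [[0.048, 0.999, -0.0], [0.999, -0.048, -0.0], [-0.0, -0.0, -1.0]]
wrist_force: [-1.5, -0.4, -2.2]
grip_width: 21.1
gripper_force: 50.7
```

Call:
send_rows(moves=[0.012,0,0,0,0,0,1,0,0,0,0,0,0,1,0,0,0,0,0,0,1])

```text
clock: 10.72
tool_pos: [578.0, 133.4, 76.2]
ee_rot: [[0.048, 0.999, -0.001], [0.999, -0.048, -0.0], [-0.0, -0.001, -1.0]]
wrist_force: [-3.8, 0.3, 0.1]
grip_width: 21.5
gripper_force: 50.9
```

Call:
send_rows(moves=[0.01,0,0,0,0,0,1,0,0,0,0,0,0,1,0,0,0,0,0,0,1])

```text
clock: 10.97
tool_pos: [578.1, 133.4, 76.1]
ee_rot: [[0.049, 0.999, -0.002], [0.999, -0.049, -0.0], [-0.0, -0.002, -1.0]]
wrist_force: [-5.1, 1.0, 1.0]
grip_width: 21.5
gripper_force: 51.2
```

Call:
send_rows(moves=[0.012,0,0.008,0,0,0,1,0,0,0,0,0,0,1,0,0,0,0,0,0,1])

```text
clock: 11.22
tool_pos: [578.2, 133.4, 76.2]
ee_rot: [[0.048, 0.999, -0.003], [0.999, -0.048, -0.0], [-0.0, -0.003, -1.0]]
wrist_force: [-7.0, 0.3, 0.2]
grip_width: 21.4
gripper_force: 50.9
```

Call:
send_rows(moves=[0.01,0,0,0,0,0,1,0,0,0,0,0,0,1,0,0,0,0,0,0,1])

```text
clock: 11.47
tool_pos: [578.2, 133.4, 76.2]
ee_rot: [[0.048, 0.999, -0.003], [0.999, -0.048, -0.0], [-0.001, -0.003, -1.0]]
wrist_force: [-8.5, 1.1, 0.2]
grip_width: 21.7
gripper_force: 51.1
```

Call:
send_rows(moves=[0.02,0,0.005,0,0,0,1,0,0,0,0,0,0,1,0,0,0,0,0,0,1])

```text
clock: 11.72
tool_pos: [578.3, 133.4, 76.2]
ee_rot: [[0.049, 0.999, -0.005], [0.999, -0.049, -0.0], [-0.001, -0.005, -1.0]]
wrist_force: [-9.6, 1.0, 1.4]
grip_width: 21.7
gripper_force: 51.3
```

Call:
send_rows(moves=[0.015,0,0,0,0,0,1,0,0,0,0,0,0,1,0,0,0,0,0,0,1])

```text
clock: 11.97
tool_pos: [578.4, 133.3, 76.2]
ee_rot: [[0.049, 0.999, -0.006], [0.999, -0.049, -0.001], [-0.001, -0.006, -1.0]]
wrist_force: [-11.6, 1.4, 4.3]
grip_width: 21.5
gripper_force: 51.6
```

Call:
send_rows(moves=[0,0,0.012,0,-0.08,0,1,0,0,0,0,0,0,1,0,0,0,0,0,0,1])

```text
clock: 12.22
tool_pos: [578.2, 133.3, 76.2]
ee_rot: [[0.048, 0.999, 0.002], [0.999, -0.048, -0.001], [-0.001, 0.002, -1.0]]
wrist_force: [-9.6, 1.4, 0.2]
grip_width: 21.1
gripper_force: 51.1
```

Call:
send_rows(moves=[0.01,0,0,0,0,0,1,0,0,0,0,0,0,1,0,0,0,0,0,0,1])

```text
clock: 12.47
tool_pos: [578.3, 133.3, 76.1]
ee_rot: [[0.049, 0.999, 0.002], [0.999, -0.049, -0.001], [-0.001, 0.002, -1.0]]
wrist_force: [-10.3, 1.7, -1.5]
grip_width: 21.3
gripper_force: 51.1
```

Call:
send_rows(moves=[0.025,0,0,0,-0.05,0,1,0,0,0,0,0,0,1,0,0,0,0,0,0,1])

```text
clock: 12.72
tool_pos: [578.3, 133.3, 75.9]
ee_rot: [[0.049, 0.999, 0.005], [0.999, -0.049, -0.001], [-0.001, 0.005, -1.0]]
wrist_force: [-13.8, 2.6, 1.6]
grip_width: 21.7
gripper_force: 51.7
```

Call:
send_rows(moves=[0.015,0,0,0,0,0,1,0,0,0,0,0,0,1,0,0,0,0,0,0,1])

```text
clock: 12.97
tool_pos: [578.4, 133.3, 75.9]
ee_rot: [[0.049, 0.999, 0.004], [0.999, -0.049, -0.001], [-0.001, 0.004, -1.0]]
wrist_force: [-16.2, 1.8, 4.2]
grip_width: 21.9
gripper_force: 51.8
```

Call:
send_rows(moves=[0.003,0,0.012,0,-0.03,0,1,0,0,0,0,0,0,1,0,0,0,0,0,0,1,0,0,0,0,0,0,1])

```text
clock: 13.3
tool_pos: [578.3, 133.2, 75.9]
ee_rot: [[0.049, 0.999, 0.007], [0.999, -0.049, -0.001], [-0.001, 0.007, -1.0]]
wrist_force: [-14.6, 2.8, -1.2]
grip_width: 21.6
gripper_force: 51.2
```

Run:
```python
from m import *
s=robot.sense();print(s['clock'],s['tool_pos'].round(1),s['wrist_force'])
snap('wrist','w5');im,hsv,m,cs=clip('w5')
for c in cs:
    w=ray('w5',c.reshape(-1,2).mean(0),75);print(cv2.contourArea(c),w.round(1),cv2.boundingRect(c))
cv2.imwrite('pics/c5.png',cv2.resize(im[120:320,200:440],None,fx=3,fy=3,interpolation=cv2.INTER_LINEAR))
```

```text
13.3 [578.3 133.2  75.9] [-14.6362233    2.81090418  -1.21865598]
120.0 [626.8 133.6  75. ] (337, 238, 14, 13)
965.5 [614.4 146.8  75. ] (304, 200, 54, 59)
```

View pics/c5.png

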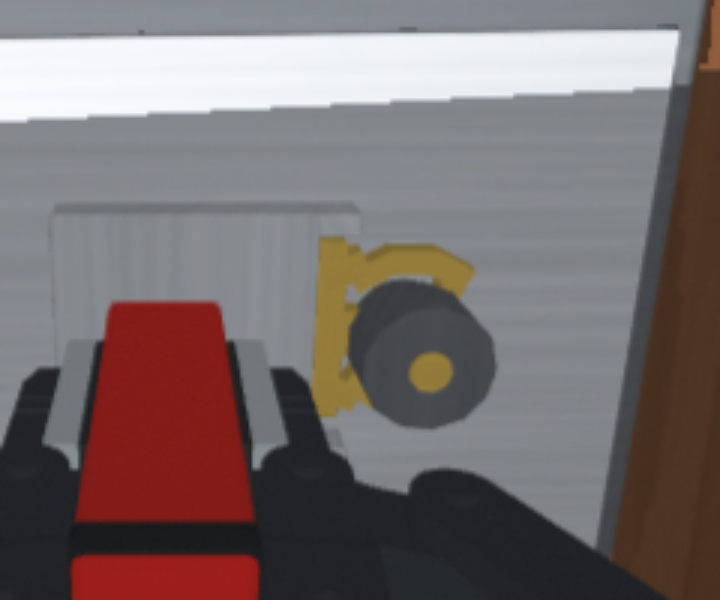

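The clip's pad is against the pin, the clip flush on the fork face, steady 15 N with no vertical load. Withdraw straight back and lift.

Call:
send_rows(moves=[-0.05,0.002,0,0,0,0,1,-0.1,0.005,0,0,0.08,0,1,-0.2,0.01,0,0,0.08,0,1,-0.3,0.015,0,0,0,0,1,-0.4,0.02,0,0,0,0,1])

```text
clock: 13.77
tool_pos: [542.7, 135.7, 78.2]
ee_rot: [[0.049, 0.999, 0.003], [0.999, -0.049, 0.001], [0.001, 0.003, -1.0]]
wrist_force: [0.3, 0.1, -3.3]
grip_width: 21.3
gripper_force: 51.1
```

Call:
send_rows(moves=[-0.2,0,0.3,0,0,0,1,0,0,0.6,0,0,0,1,0,0,0.7,0,0,0,1,0,0,0.4,0,0,0,1,0,0,0,0,0,0,1])

```text
clock: 14.18
tool_pos: [536.3, 136.2, 161.8]
ee_rot: [[0.048, 0.999, 0.008], [0.999, -0.048, 0.002], [0.002, 0.008, -1.0]]
wrist_force: [1.9, -0.7, -2.4]
grip_width: 21.3
gripper_force: 51.2
```

Run:
```python
from m import *
s=robot.sense();print(s['clock'],s['tool_pos'].round(1),s['ee_rot'].round(3).tolist(),s['wrist_force'])
snap('wrist','w6');im,hsv,m,cs=clip('w6')
for c in cs:
    q=c.reshape(-1,2);r=cv2.minAreaRect(np.array([ray('w6',p,58)[:2] for p in q],np.float32));print(cv2.contourArea(c),cv2.boundingRect(c),r,ray('w6',q.mean(0),75).round(1))
    if cv2.contourArea(c)>200:
        y=q[:,1];B=np.array([ray('w6',(q[y==v][:,0].min(),v),58)[:2] for v in range(y.min()+4,y.max()-3)],np.float32)
        print('back',B[::6].round(1).tolist())
```

```text
14.1833 [536.3 136.2 161.8] [[0.048, 0.999, 0.008], [0.999, -0.048, 0.002], [0.002, 0.008, -1.0]] [ 1.87289563 -0.72146728 -2.372889  ]
48.5 (358, 194, 9, 8) ((633.6184692382812, 127.703857421875), (6.7251152992248535, 7.546561241149902), 87.05877685546875) [626.9 133.5  75. ]
508.0 (331, 170, 39, 42) ((622.3158569335938, 134.58975219726562), (38.79692459106445, 31.822593688964844), 87.275146484375) [611.8 142.8  75. ]
back [[607.2999877929688, 151.10000610351562], [607.5, 145.60000610351562], [606.7999877929688, 140.0], [607.0, 134.3000030517578], [606.2999877929688, 128.60000610351562], [606.4000244140625, 122.80000305175781]]
```

Call:
send_rows(moves=[-0.14,-0.6,0,0,0,0,1,-0.14,-0.92,0,0,0,0,1,-0.14,-0.95,0,0,0,0,1,-0.14,-0.95,0,0,0,0,1,-0.14,-0.95,0,0,0,0,1])

```text
clock: 14.65
tool_pos: [504.3, -40.7, 156.4]
ee_rot: [[0.048, 0.999, -0.001], [0.999, -0.048, 0.0], [-0.0, -0.001, -1.0]]
wrist_force: [0.3, 0.4, -2.6]
grip_width: 21.1
gripper_force: 51.2
```

Call:
send_rows(moves=[-0.14,-0.95,0,0,0,0,1,-0.14,-0.95,0,0,0,0,1,-0.14,-0.95,0,0,0,0,1,-0.14,-0.95,0,0,0,0,1,-0.14,-0.95,0,0,0,0,1])

```text
clock: 15.07
tool_pos: [476.2, -230.9, 156.4]
ee_rot: [[0.048, 0.999, -0.001], [0.999, -0.048, 0.001], [0.0, -0.001, -1.0]]
wrist_force: [1.4, 0.6, -2.5]
grip_width: 21.3
gripper_force: 51.2
```

Call:
send_rows(moves=[-0.14,-0.9,0,0,0,0,1,-0.14,-0.6,0,0,0,0,1,0,-0.36,0,0,0,0,1,0,0,0,0,0,0,1,0,0,0,0,0,0,1])

```text
clock: 15.48
tool_pos: [465.8, -303.6, 156.7]
ee_rot: [[0.05, 0.999, -0.001], [0.999, -0.05, 0.001], [0.001, -0.001, -1.0]]
wrist_force: [-0.3, 1.1, -1.7]
grip_width: 21.4
gripper_force: 51.2
```

Run:
```python
from m import *
s=robot.sense();print(s['clock'],s['tool_pos'].round(1),s['ee_rot'].round(4).tolist(),s['wrist_force'])
snap('wrist','w7');im=cv2.imread('pics/w7_raw.png');hsv=cv2.cvtColor(im,cv2.COLOR_BGR2HSV)
g=cv2.inRange(hsv,(60,60,40),(95,255,255));c=max(cv2.findContours(g,0,2)[0],key=cv2.contourArea)
W=np.array([ray('w7',p,3)[:2] for p in c.reshape(-1,2)],np.float32);print('pad bbox visible',W.min(0),W.max(0))
cv2.imwrite('pics/c7.png',cv2.resize(im,None,fx=1.25,fy=1.25))
```

```text
15.4833 [ 465.8 -303.6  156.7] [[0.05, 0.9988, -0.0011], [0.9988, -0.05, 0.0011], [0.0011, -0.0011, -1.0]] [-0.28170648  1.11873905 -1.68963343]
pad bbox visible [ 385.9928  -372.53247] [ 531.45044 -233.5839 ]
```

View pics/c7.png

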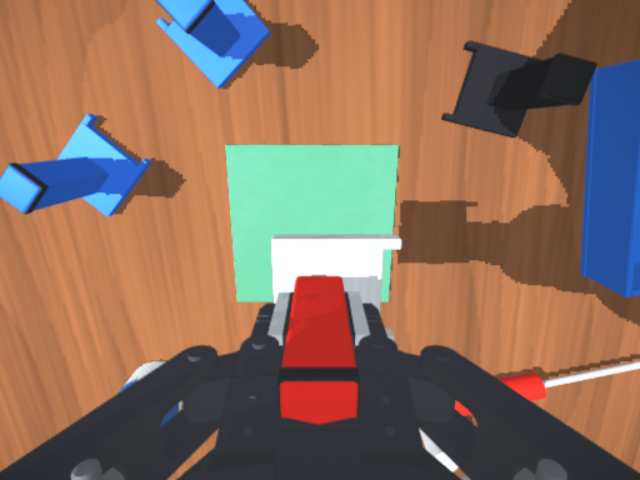

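The fork hangs above the pad, clear of everything else (pad spans (227,145)–(398,300) plus hidden part). Lower it.

Call:
send_rows(moves=[-0.1,0,-0.7,0,0,0,1,0,0,-0.9,0,0,0,1,0,0,-0.9,0,0,0,1,0,0,-0.5,0,0,0,1,0,0,-0.17,0,0,0,1])

```text
clock: 15.95
tool_pos: [460.4, -300.6, 27.5]
ee_rot: [[0.047, 0.999, -0.005], [0.999, -0.047, 0.003], [0.003, -0.005, -1.0]]
wrist_force: [-0.8, 0.5, -3.1]
grip_width: 21.1
gripper_force: 51.2
```

Call:
send_rows(moves=[0,0,0,0,0,0,1,0,0,0,0,0,0,1,0,0,0,0,0,0,1])

```text
clock: 16.2
tool_pos: [463.5, -303.9, 32.5]
ee_rot: [[0.048, 0.999, 0.002], [0.999, -0.048, -0.001], [-0.001, 0.002, -1.0]]
wrist_force: [-0.1, -0.9, -2.6]
grip_width: 21.4
gripper_force: 51.2
```

Call:
send_rows(moves=[0,0,-0.03,0,0,0,1,0,0,0,0,0,0,1,0,0,0,0,0,0,1])

```text
clock: 16.45
tool_pos: [462.7, -304.0, 30.6]
ee_rot: [[0.048, 0.999, 0.001], [0.999, -0.048, -0.001], [-0.001, 0.001, -1.0]]
wrist_force: [-0.3, 0.3, -2.0]
grip_width: 21.4
gripper_force: 51.2
```

Call:
send_rows(moves=[0,0,-0.02,0,0,0,1,0,0,0,0,0,0,1,0,0,0,0,0,0,1])

```text
clock: 16.7
tool_pos: [462.2, -303.7, 29.1]
ee_rot: [[0.049, 0.999, 0.0], [0.999, -0.049, -0.0], [-0.0, 0.0, -1.0]]
wrist_force: [-0.5, 0.3, -1.4]
grip_width: 21.5
gripper_force: 51.2
```

Call:
send_rows(moves=[0,0,-0.06,0,0,0,1,0,0,0,0,0,0,1,0,0,0,0,0,0,1,0,0,0,0,0,0,1])

```text
clock: 17.03
tool_pos: [462.1, -303.6, 26.4]
ee_rot: [[0.048, 0.999, -0.0], [0.999, -0.048, 0.0], [0.0, -0.0, -1.0]]
wrist_force: [0.2, -0.1, -1.6]
grip_width: 21.4
gripper_force: 51.2
```

Call:
send_rows(moves=[0,0,-0.025,0,0,0,1,0,0,0,0,0,0,1,0,0,0,0,0,0,1])

```text
clock: 17.28
tool_pos: [462.2, -303.6, 25.5]
ee_rot: [[0.048, 0.999, -0.0], [0.999, -0.048, 0.0], [0.0, -0.0, -1.0]]
wrist_force: [-0.3, -0.5, -3.1]
grip_width: 21.6
gripper_force: 51.2
```

Call:
send_rows(moves=[0,0,-0.02,0,0,0,1,0,0,0,0,0,0,1,0,0,0,0,0,0,1])

```text
clock: 17.53
tool_pos: [462.3, -303.7, 24.8]
ee_rot: [[0.048, 0.999, 0.0], [0.999, -0.048, -0.0], [-0.0, 0.0, -1.0]]
wrist_force: [-0.4, -1.3, -0.6]
grip_width: 21.2
gripper_force: 51.4
```

Touching lightly; release and rise.

Call:
send_rows(moves=[0,0,-0.008,0,0,0,1,0,0,0,0,0,0,0.7,0,0,0,0,0,0,0.4,0,0,0,0,0,0,0,0,0,0,0,0,0,0])

```text
clock: 17.95
tool_pos: [462.3, -303.7, 24.4]
ee_rot: [[0.048, 0.999, 0.0], [0.999, -0.048, -0.0], [-0.0, 0.0, -1.0]]
wrist_force: [-0.1, 0.4, 0.3]
grip_width: 61.5
gripper_force: 0.0
```

Call:
send_rows(moves=[0,0,0,0,0,0,0,0,0,0,0,0,0,0,0,0,0,0,0,0,0,0,0,0,0,0,0,0,0,0,0,0,0,0,0])

```text
clock: 18.37
tool_pos: [462.2, -303.6, 24.4]
ee_rot: [[0.048, 0.999, -0.0], [0.999, -0.048, 0.0], [0.0, -0.0, -1.0]]
wrist_force: [0.3, 0.1, 0.1]
grip_width: 84.9
gripper_force: 0.0
```

Call:
send_rows(moves=[0,0,0.2,0,0,0,0,0,0,0.5,0,0,0,0,0,0,0.8,0,0,0,0,0,0,0.9,0,0,0,0,0,0,0.9,0,0,0,0])

```text
clock: 18.78
tool_pos: [461.7, -303.3, 158.1]
ee_rot: [[0.048, 0.999, -0.001], [0.999, -0.048, 0.001], [0.001, -0.001, -1.0]]
wrist_force: [0.2, -0.5, -0.6]
grip_width: 85.7
gripper_force: 0.0
```

Call:
send_rows(moves=[0,0,0.8,0,0,0,0,0,0,0.5,0,0,0,0,0,0,0,0,0,0,0,0,0,0,0,0,0,0])

```text
clock: 19.12
tool_pos: [462.8, -304.0, 210.2]
ee_rot: [[0.048, 0.999, 0.003], [0.999, -0.048, -0.002], [-0.002, 0.003, -1.0]]
wrist_force: [-0.1, -0.6, -0.7]
grip_width: 85.2
gripper_force: 0.0
```

Run:
```python
from h import *
s=robot.sense();print(s['clock'],s['tool_pos'].round(1),s['grip_width'])
a=snap('wrist','w8');b=snap('side','s8')
o=np.hstack([cv2.resize(a[90:250,150:370],(400,291)),cv2.resize(b[130:290,140:360],(400,291))]);cv2.imwrite('pics/c8.png',o[:,:,::-1])
```

```text
19.1167 [ 462.8 -304.   210.2] 85.23193856165588
```

View pics/c8.png

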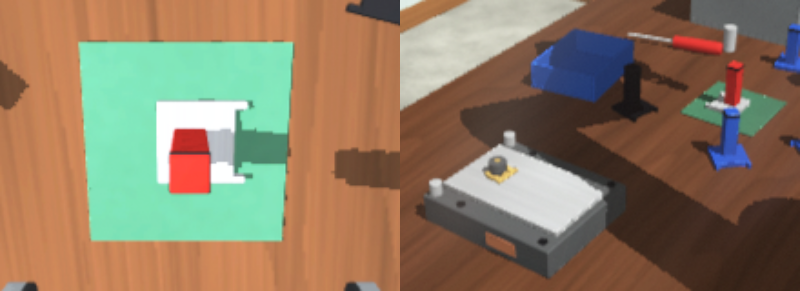

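The left view shows the fork upright on the pad, its handle at (190,165). The right view shows the clip around the pin at (500,170).

```bash
python3 -c "from workcell import robot; print(robot.finish_job())"
```

```text
the job is handed in; nothing more can be done
None
```

The clip is snapped onto the pin's groove and home, finished with a push of about 15 N (highest reading about 16 N); the fork stands upright on its green pad, released, and the job was handed in at about 19 s.

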